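Pack the speed-check kit after testing the centrifuge

ROBOT

A 6-joint arm with a two-finger parallel gripper is mounted at the origin on the work surface. World frame = base frame: x ahead of the robot, y to its left, z up, the work surface at z = 0. Lengths are in m, angles in rad, forces in N, time in s.
With the tool pointing down it reaches from about 0.35 to 0.975 m from the base axis. Payload 4.9 kg.
Tool frame: the origin (TCP) lies at the very end of the fingers, on their centre line; the grasp point (between the pads) lies 19 mm behind it (pinch_z is the distance from the TCP to the grasp point, in m); z points along the fingers, y is the line along which they close (so a half turn about z gives the same grasp; the last joint's range is limited). The gripper opens to 85 mm and grips with 20 to 120 N. Pads are 22 mm wide; open, the fingers measure 114 mm over their backs; the gripper's body (76 mm by 85 mm) begins 54 mm behind the grasp point. The pads swing forward as they close: fully open they stand 13 mm farther back than shut.
Start: joints at [-1.354, 0.053, 1.613, -0, 1.476, -0.119], TCP at [0.206, -0.59, 0.231] pointing down, gripper open.
Joint ranges: [-3.01, 3.01], [-1.01, 2.22], [0.06, 2.58], [-1.02, 4.17], [0.09, 2.62], [-3.14, 3.14]. Speed limits (rad/s): [2.57, 2.57, 3.14, 3.14, 3.14, 3.14].

INTERFACE

Orientations are given as a unit quaternion [w, x, y, z].
In Python, from plant import * gives the robot as it stands. The module is installed in compiled form; this text tells all that it offers.
- The arm moves only by the tool play_rows, never from a script. Its arguments are lists of equal length, an entry for each row: "linear": the shift along the world's x, y, z in m, a list of three; "turn": the turn about the world's z in degrees. A call has 1 to 8 rows; each row shifts and turns the commanded pose from where the row before left it; what a row does not reach is not made up. A row lasts 1/8 s, in which the tool goes at most 62.5 mm and 10.7 degrees, less where a joint would pass 70% of its speed; a pose out of reach is approached as far as the arm can. A call is refused whole if a number of a shift passes 0.0625 or a number of a turn 10.7, either way. A call with a gripper value outside its range is refused whole. "hand" is the finger opening in m, from 0 to 0.0854, set as the call begins (left out, the last holds). The fingers move at their own pace and stop on an object; the grip force is fixed at half the most. Time passes only in rows, so rows that do not move let the fingers close. It gives the time, the measured TCP pose, the force, the opening and the grip force at its end, in the units of the state.
- state(): the state, without advancing time (a new reading comes with each control period).
- grab_frame(name): name is "scene" or "top"; returns the picture (384x512x3 uint8, red, green, blue); there is no depth.
- camera_info(name): a dict with "camera_matrix" (3x3 intrinsics, pixels), "distortion" ([k1, k2, p1, p2, k3] as OpenCV has them; the pictures are not rectified), "origin" and "attitude" of the camera in the world. Camera axes: x right, y down, z forward; pixel columns grow to the right and rows downward; lengths in m; the calibration is good to about 2 mm. A picture is of the moment at which its call begins. camera_info takes no time and is no camera call.
- job_done(): hands the job in; it is judged then, once.
Trained networks look in the newest picture that a camera, given by its name, has taken for a name from the list of things; names that differ only in an ending like _2 or _b are one class to them, and where a whole thing is asked for, a point or a joint stands for the part that bears it (a point fixed in the world has none). Each returns a list of dicts, best first, with "p" (0 to 1); they miss things now and then, are a little off and sometimes report something else, mostly with a low value. They report only what shows in the picture. A call takes as long as a camera call. They do not tell look-alikes from the thing itself.
- trace(camera, thing): "region" (384x512 bool, what is visible of it) and "location" ([column, row] in pixels, amid what is visible of it).
The state is a dict: "time": time; "joint_pos": joint angles; "joint_vel": joint speeds; "joint_efforts": joint torques, N m; "tool_pos": TCP position; "tool_rot": TCP orientation; "contact_force": force on the tool from outside, world axes, zero at the start; "ft_torque": the same for the moment, N m; "gripper_width": opening from 0.0 (shut) to 1.0 (fully open); "grasp_force": force on a finger pad.
Only numpy, scipy, OpenCV 4.12 (cv2) and the standard library are available. Lean on these libraries where they do the work, as an engineer would, in place of code of your own. Each camera call takes 0.05 s, during which the arm holds its last target. There are 200 camera calls.

TASK

The centrifuge's speed check is finished, so pack its kit. Take the yellow tachometer out of its upright holder, lay it down screen up on the blue mat and let go of it there; then take it again and lay it flat, screen up, in its yellow-floored compartment of the grey tray. Also plug the black battery block fully home into the white charging socket at the end of the tray, red band at the red line; do not drop either of them, and leave everything else where it is.

Things in the scene. Friction and masses are not known exactly. Their poses are not given: they have to be found in the camera images.
- tacho: Loose yellow handheld tachometer, 0.2 kg, standing on one long edge. Origin: centre of that edge. x to the black nose, y out of the screen face, z to the opposite long edge. Yellow body x -75 to 40 mm, 26 thick (y), 50 wide (z 0 to 50); nose x 40 to 75, 26 thick, z 10 to 40. Mass centre x -12. Stands alone on a flat surface; a push near the top tips it over. Lying screen up, y points up.
- tacho_mid (a point): Centre of the tachometer, 25 mm from its standing edge; 13 mm above what it lies on when flat. Axes as tacho.
- holder: Fixed aluminium holder in which the tachometer stands at the start, axes parallel. Origin under its base; the tachometer's edge rests 4 mm higher on the base (130 x 60 x 4 mm), between two walls along x, 5 mm thick, 31 mm apart, x -67 to 33 mm, tops 22 mm above the table. Ends open.
- mat: Fixed blue mat, 180 (x) x 190 (y) x 4 mm thick, flat on the table; origin at the centre of its underside.
- tray: Fixed grey kit tray, 245 (x) x 120 (y) mm, rim 16 mm above the table. Origin: centre of underside. It has a yellow-floored compartment in the tachometer's outline (recess), a channel with a flat steel strip in it, and at its +x end a white socket block (socket), 55 (x) x 100 (y) mm, top 24 mm above the table.
- recess (a point): Floor of the tachometer's compartment (10 mm deep, floor 6 mm above the table), at the point over which its centre must lie; axes as tray. x -78.5 to 43.5 mm is 57 mm wide for the body, on to x 78.5 it is 37 wide for the nose: 3.5 mm play each side. The nose points to tray +x, towards the socket. The tachometer then stands 16 mm proud of the rim.
- battery: Loose black battery block plug with a red band near its +x end, 0.2 kg, standing on its prongs. Origin at prong-tip level, centred under the block. Block 66 (x) x 34 (y) x 45 mm, z 14 to 59. Two prongs 14 mm long: large at x +16, 20 (x) x 22 (y) mm; small at x -18, 12 x 12; the last 3 mm of each is 1.5 mm smaller all round.
- socket (a point): Centre of the socket block's top; axes as tray. Two holes 17 mm deep, chamfered 2 mm, 1.5 mm play each side: large at y +16 mm (beside a red line), small at y -18. So the battery's x axis (red band) points along tray +y. Plugged home, the block's underside rests on the socket block's top.
- strip: Bystander: flat steel strip 140 x 20 x 8 mm lying in the tray's other channel, below the rim. Origin centre of underside, x lengthwise.
- wash_bottle: Bystander: white bottle, 64 mm across, 170 mm high. Origin centre of underside.
- beaker: Bystander: glass beaker, 64 mm across, 85 mm high. Origin centre of underside.
- jar: Bystander: amber jar with a blue cap, 60 mm across, 75 mm high. Origin centre of underside.
- brush: Bystander: brush 160 mm long, lying along its x axis. Origin under its middle.
- screwdriver: Bystander: screwdriver 170 mm long, lying along its x axis. Origin under its middle.
- timer: Bystander: white bench timer 70 x 60 x 22 mm. Origin centre of underside.
Things that resemble listed ones, but are neither listed nor needed, are in the scene too. What is shaped like the battery but orange or purple is not meant.

How it is judged:
On the way:
1. the tachometer lies screen up on the mat, out of the gripper (angle between tacho's own y axis and vertical below 0.12 rad and z of tacho_mid in the frame of mat below 0.022 m and x of tacho_mid in the frame of mat between -0.09 and 0.09 m and y of tacho_mid in the frame of mat between -0.095 and 0.095 m and contact force between tacho and the fingers below 0.05 N), for 0.3 s.
At the end, for the whole second after the job is handed in: Tachometer at rest on its compartment floor, screen up, nose to the socket (centre within 6 mm, at most 3 mm too high, tilt under 0.06 rad), having first lain released, screen up, on the mat. Battery at rest upright in the socket, within 2 mm of full depth and 5 mm of its centre (angle between tacho's own y axis and vertical below 0.06 rad and z of tacho_mid in the frame of recess below 0.016 m and horizontal distance between tacho_mid and recess below 0.006 m and angle between the x axis of tacho and the x axis of tray, either way round below 0.1 rad and z of battery in the frame of socket below -0.012 m and horizontal distance between battery and socket below 0.005 m and angle between the x axis of battery and the y axis of tray, either way round below 0.12 rad and angle between battery's own z axis and vertical below 0.06 rad and linear speed of each of tacho, battery below 0.02 m/s); the robot touches nothing.
It fails at once if the tachometer or the battery is dropped (falls out of the gripper faster than 0.8 m/s) ((linear speed of tacho above 0.8 m/s and contact force between tacho and the fingers below 0.05 N) or (linear speed of battery above 0.8 m/s and contact force between battery and the fingers below 0.05 N)).
It fails at once if another loose thing is moved more than 30 mm (distance of any of strip, wash_bottle, beaker, jar, brush, screwdriver, timer from where it was at the start of the episode above 0.03 m).
It also fails if it takes over 72 s, if anything falls off the work surface, if the arm or the gripper's body presses on something with over 40 N, if the wrist force passes 120 N, or if a joint passes its speed limit or range.

## Working session

There is one attempt and no reset: what is moved stays moved. The work goes in short steps, Python scripts to look and compute and a tool call to move; the robot and the scene stay as the last step left them, time stands still between calls to the robot, and variables do not carry over. Pictures are saved under pics/ and viewed, at most 10 in all, crops included, and the job is handed in when it is done.

Besides the shell and the picture viewer there is one more tool, called after "Request:" in YAML: its name, and indented under it one key for each argument. play_rows: Moves the arm, as the interface text tells. Its arguments: {"type":"object","properties":{"linear":{"type":"array","items":{"type":"array","items":{"type":"number"}}},"turn":{"type":"array","items":{"type":"number"}},"hand":{"type":"number"}},"required":["linear","turn"]}

```bash
mkdir -p pics
cat > h.py <<'E'
from plant import *
import numpy as np, cv2
from scipy.spatial.transform import Rotation as R
def cam(n):
    c=camera_info(n); a=np.array(c["attitude"],float)
    M=a if a.shape==(3,3) else R.from_quat([a[1],a[2],a[3],a[0]]).as_matrix()
    return np.array(c["camera_matrix"],float),np.array(c["distortion"],float),np.array(c["origin"],float),M
def px2w(n,uv,z):
    K,D,o,M=cam(n)
    p=cv2.undistortPoints(np.array(uv,float).reshape(-1,1,2),K,D).reshape(-1,2)
    d=np.c_[p,np.ones(len(p))]@M.T
    return o+d*((z-o[2])/d[:,2])[:,None]
def w2px(n,P):
    K,D,o,M=cam(n)
    q=(np.array(P,float).reshape(-1,3)-o)@M
    return cv2.projectPoints(q,np.zeros(3),np.zeros(3),K,D)[0].reshape(-1,2)
def save(n,f,crop=None,s=1):
    im=grab_frame(n)[:,:,::-1]
    if crop: im=im[crop[1]:crop[3],crop[0]:crop[2]]
    cv2.imwrite("pics/"+f,cv2.resize(im,None,fx=s,fy=s,interpolation=cv2.INTER_CUBIC))
E
python3 - <<'E'
from h import *
for n in("scene","top"):
    print(n,[x.round(3).tolist() for x in cam(n)]); save(n,n+"0.png",s=1.5)
print(state())
E
```

```text
scene [[[387.294, 0.0, 251.393], [0.0, 387.294, 190.383], [0.0, 0.0, 1.0]], [-0.09, 0.0, 0.0, 0.0, 0.0], [1.082, 0.406, 0.947], [[-0.644, 0.617, -0.452], [0.765, 0.527, -0.37], [0.01, -0.584, -0.811]]]
top [[[394.911, 0.0, 253.702], [0.0, 394.911, 194.393], [0.0, 0.0, 1.0]], [-0.131, 0.0, 0.0, 0.0, 0.0], [0.442, -0.022, 0.92], [[0.018, -0.989, 0.15], [-1.0, -0.019, -0.004], [0.007, -0.15, -0.989]]]
{'time': 0.1, 'joint_pos': array([-1.35398446e+00,  5.33134605e-02,  1.61416721e+00, -1.24412172e-05,
        1.47600162e+00, -1.19003365e-01]), 'joint_vel': array([-0.00072772, -0.00077547, -0.00249508, -0.00057191,  0.00023708,
        0.00079151]), 'joint_efforts': array([ 5.16868804e-04, -3.94909322e+01, -3.71361029e+01, -1.25886036e-04,
        3.99309021e-03, -1.77043864e-05]), 'tool_pos': array([ 0.20583371, -0.58953083,  0.23016565]), 'tool_rot': array([-9.43384863e-04,  9.85936064e-01,  1.67120270e-01, -5.23718781e-05]), 'contact_force': array([-0.3211839 , -0.85258102, -0.12258681]), 'ft_torque': array([-0.01937077, -0.0417557 ,  0.02401776]), 'grasp_force': 0.0, 'gripper_width': 1.0017479387835584}
```

View pics/top0.png

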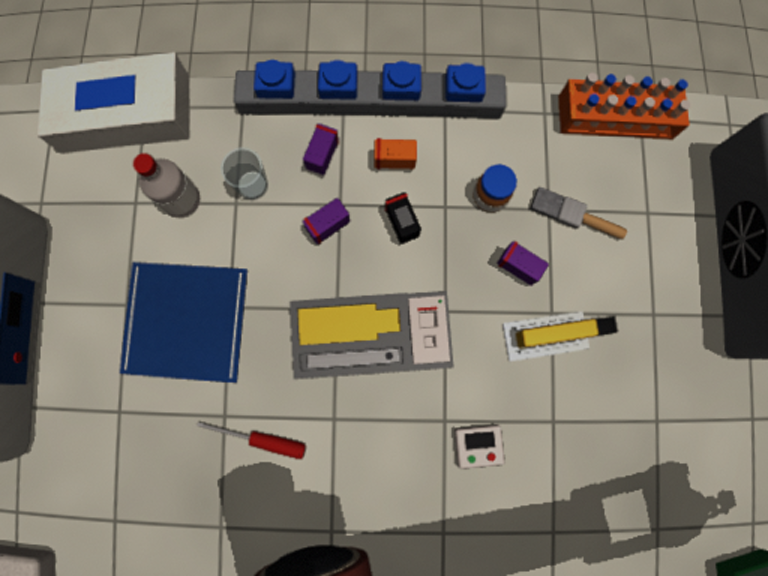

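View pics/scene0.png

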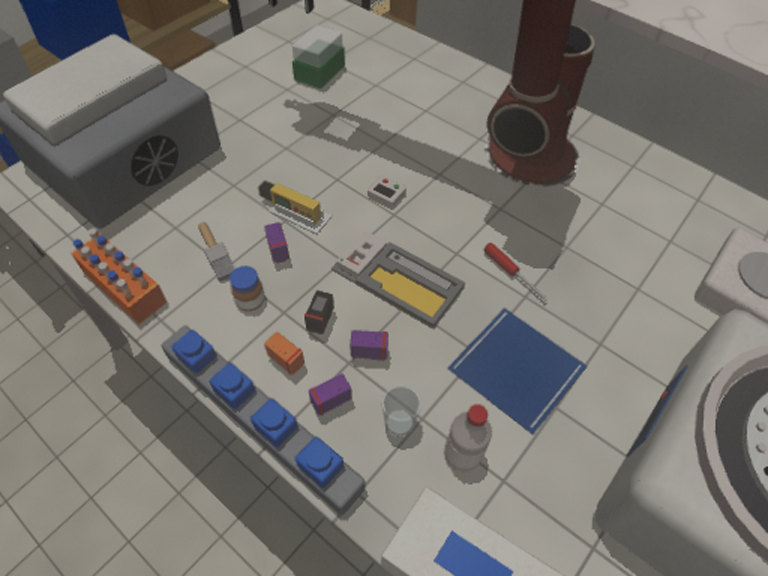

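The top view (1.5x) shows the tacho in its holder at (565,333), nose right and screen toward +x. The black battery is at (402,217) with its red band up, the tray at (370,333) with socket to the right, and the mat at (184,322). Orange and purple decoys stand nearby.

```bash
cat >> h.py <<'E'
from scipy.optimize import minimize
def box(x0,x1,y0,y1,z0,z1): return np.array([[x,y,z] for x in(x0,x1) for y in(y0,y1) for z in(z0,z1)],float)/1000
MOD={"tacho":[box(-75,40,-13,13,0,50),box(40,75,-13,13,10,40)],
 "tacho_flat":[box(-75,40,-25,25,0,26),box(40,75,-15,15,0,26)],
 "battery":[box(-33,33,-17,17,14,59),box(6,26,-11,11,0,14),box(-24,-12,-6,6,0,14)],
 "mat":[box(-90,90,-95,95,0,4)],"tray":[box(-122.5,122.5,-60,60,0,16),box(67.5,122.5,-50,50,0,24)],
 "socktop":[box(-27.5,27.5,-50,50,0,0)],"recess":[box(-78.5,43.5,-28.5,28.5,0,0),box(43.5,78.5,-18.5,18.5,0,0)]}
def render(cn,mod,p,z,S=4):
    m=np.zeros((384*S,512*S),np.uint8); r=R.from_euler('z',p[2]).as_matrix()
    for b in MOD[mod]:
        q=w2px(cn,b@r.T+[p[0],p[1],z]); h=cv2.convexHull(((q+.5)*S-.5).astype(np.float32))
        cv2.fillConvexPoly(m,np.round(h).astype(np.int32),255)
    return cv2.resize(m,(512,384),interpolation=cv2.INTER_AREA)/255.
def fit(cn,mask,mod,p0,z):
    mask=mask.astype(float)
    f=lambda s:np.abs(render(cn,mod,[p0[0]+s[0]/1e3,p0[1]+s[1]/1e3,p0[2]+s[2]/100],z)-mask).sum()/mask.sum()
    r=minimize(f,[0,0,0],method="Nelder-Mead",options=dict(initial_simplex=[[0,0,0],[12,0,0],[0,12,0],[0,0,15]],xatol=.05,fatol=1e-4))
    r=minimize(f,r.x,method="Nelder-Mead",options=dict(initial_simplex=r.x+np.array([[0,0,0],[4,0,0],[0,4,0],[0,0,-6]]),xatol=.05,fatol=1e-4))
    s=r.x; return np.array([p0[0]+s[0]/1e3,p0[1]+s[1]/1e3,p0[2]+s[2]/100]),r.fun
E
python3 - <<'E'
from h import *
ini={"tacho":((377,222),.03,-1.5,.004),"battery":((268,145),.03,.2,0),"mat":((123,215),0,-1.57,0),"tray":((247,223),0,-1.55,0)}
im=grab_frame("top"); np.save("top0.npy",im); grab_frame("scene")
for n,(uv,zz,yaw,z) in ini.items():
    c=px2w("top",uv,zz)[0]
    for cn in("top","scene"):
        for t in trace(cn,n)[:4]:
            q=px2w(cn,[t["location"]],zz)[0]
            if np.hypot(*(q-c)[:2])>.06: print(n,cn,"skip",round(t["p"],2),q.round(3)); continue
            p,e=fit(cn,t["region"],n,[c[0],c[1],yaw],z); print(n,cn,round(t["p"],2),p.round(4),round(e,3))
# colours
hsv=cv2.cvtColor(im,cv2.COLOR_RGB2HSV)
y=((hsv[...,0]>18)&(hsv[...,0]<35)&(hsv[...,1]>120)); y[:,:190]=0;y[:,270:]=0;y[:190]=0;y[240:]=0
c=px2w("top",(232,216),.006)[0]; p,e=fit("top",y,"recess",[c[0],c[1],-1.55],.006); print("recess",p.round(4),e)
cv2.imwrite("pics/tray.png",cv2.resize(im[190:255,190:310,::-1],None,fx=6,fy=6,interpolation=cv2.INTER_CUBIC))
cv2.imwrite("pics/x.png",y*255)
E
```

```text
tacho top 0.69 [ 0.52   -0.3107 -1.3835] 0.263
tacho scene 0.81 [ 0.5193 -0.3095 -1.4094] 0.21
battery top skip 0.8 [ 0.802 -0.044  0.03 ]
battery top skip 0.76 [0.694 0.063 0.03 ]
battery top skip 0.76 [ 0.629 -0.243  0.03 ]
battery top skip 0.59 [0.804 0.076 0.03 ]
battery scene 0.86 [ 0.691  -0.0538  0.3658] 0.099
battery scene skip 0.75 [0.799 0.073 0.03 ]
battery scene skip 0.73 [0.686 0.063 0.03 ]
battery scene skip 0.71 [ 0.619 -0.242  0.03 ]
mat top 0.9 [ 0.5319  0.2875 -1.5913] 0.094
mat scene 0.6 [ 0.5245  0.2908 -1.6291] 0.099
tray top 0.69 [ 0.5127 -0.0092 -1.4783] 0.138
tray scene 0.65 [ 0.422  -0.0409 -1.553 ] 10.045
tray scene 0.62 [ 0.5137 -0.0068 -1.4644] 0.132
recess [ 0.5304  0.0235 -1.4809] 0.03316165175747718[ WARN:0@12.704] global loadsave.cpp:1063 imwrite_ Unsupported depth image for selected encoder is fallbacked to CV_8U.
```

View pics/tray.png

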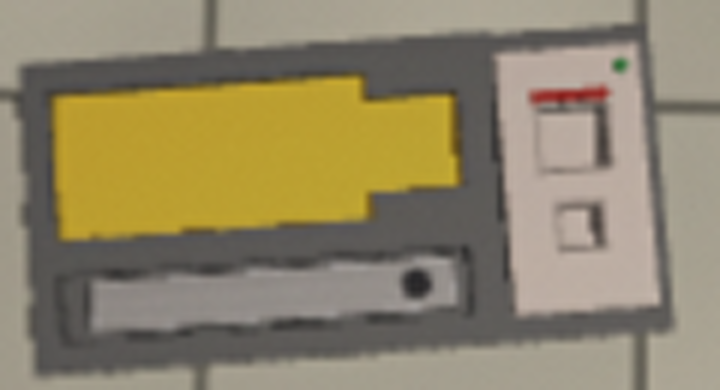

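The crop shows the recess, the strip channel and the white socket with its red line on the +world-x side. The recess fits well. Next I'll refine the socket, battery and tacho.

Run:
```python
from h import *
im=grab_frame("top"); hsv=cv2.cvtColor(im,cv2.COLOR_RGB2HSV); grab_frame("scene")
def reg(m,a,b,c,d):
    o=np.zeros(m.shape,bool); o[b:d,a:c]=m[b:d,a:c]; return o
# socket white
s=reg(hsv[...,2]>140,272,195,300,243); s=cv2.morphologyEx(s.astype(np.uint8),cv2.MORPH_CLOSE,np.ones((15,15)))
s=reg(s>0,272,195,300,243)
c=px2w("top",(286.5,220),.024)[0]; p,e=fit("top",s,"socktop",[c[0],c[1],-1.48],.024); print("socket",p.round(4),e, s.sum())
# holes (outer corners in crop px)
for q in([(535,105),(607,103),(612,168),(540,172)],[(556,205),(602,203),(606,247),(560,251)]):
    print("hole",px2w("top",np.array(q)/6+190-.4,.024).mean(0).round(4))
rr=R.from_euler('z',-1.48).as_matrix(); P=np.array([p[0],p[1],.024])
print("expected holes",(P+rr@[0,.016,0]).round(4),(P+rr@[0,-.018,0]).round(4))
c=np.array([.69,-.055])
for cn in("top","scene"):
  for n,p0,z in(("battery",[.69,-.055,.36],0),("tacho",[.519,-.31,-1.40],.004)):
    for t in trace(cn,n):
        q=px2w(cn,[t["location"]],.03)[0]
        if np.hypot(q[0]-p0[0],q[1]-p0[1])>.04: continue
        if n=="battery":
            p,e=fit(cn,t["region"],n,p0,z); print(n,cn,round(t["p"],2),p.round(4),round(e,3))
        else:
            g=grab_frame(cn); h=cv2.cvtColor(g,cv2.COLOR_RGB2HSV)
            d=cv2.dilate(t["region"].astype(np.uint8),np.ones((5,5)))>0
            yl=d&(h[...,0]>15)&(h[...,0]<35)&(h[...,1]>110)
            ys,xs=np.nonzero(yl); print(cn,"yellow rect",cv2.minAreaRect(np.c_[xs,ys].astype(np.float32)))
            save(cn,f"t_{cn}.png",(xs.min()-30,ys.min()-25,xs.max()+30,ys.max()+25),6 if cn=="top" else 6); print(xs.min()-30,ys.min()-25)
  for t in trace(cn,"holder")[:2]:
    MOD["holder"]=[box(-65,65,-30,30,0,4)]
    m=t["region"]|render(cn,"tacho",[.519,-.31,-1.40],.004).__gt__(.5)
    MOD["h"]=MOD["holder"]+[box(-67,33,-20.5,20.5,0,22)]+[b+[0,0,.004] for b in MOD["tacho"]]
    p,e=fit(cn,m,"h",[.519,-.31,-1.40],0); print("holder",cn,round(t["p"],2),p.round(4),round(e,3))
```

```text
socket [ 0.5219 -0.0997 -1.4915] 0.0592588627807811 1099
hole [ 0.537  -0.0979  0.024 ]
hole [ 0.503 -0.101  0.024]
expected holes [ 0.5378 -0.0982  0.024 ] [ 0.5039 -0.1013  0.024 ]
battery top 0.62 [ 0.6893 -0.0564  0.4004] 0.114
top yellow rect ((371.3818664550781, 221.74061584472656), (11.989147186279297, 55.11494827270508), 81.15818786621094)
314 187
holder top 0.64 [ 0.5188 -0.3104 -1.4032] 0.948
holder top 0.29 [ 0.5188 -0.3104 -1.4032] 0.933
battery scene 0.59 [ 0.693  -0.0535  0.4934] 0.135
holder scene 0.72 [ 0.5168 -0.2935 -1.4053] 0.146
```

View pics/t_top.png

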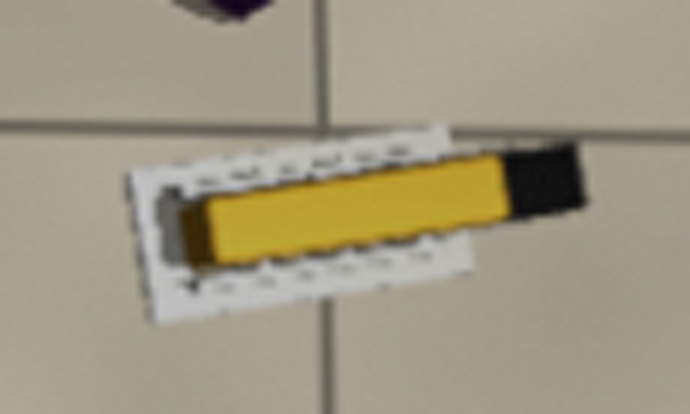

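The top view shows the tacho's yellow top face in crop pixels (205,198) to (510,217), nose to the right.

Run:
```python
from h import *
c=np.array([(207,198),(500,153),(510,217),(213,265)])/6+[314,187]-.4
w=px2w("top",c,.054); print(w.round(4), np.linalg.norm(w[1]-w[0]),np.linalg.norm(w[3]-w[0]))
d=(w[1]+w[2]-w[0]-w[3])[:2]; yaw=np.arctan2(d[1],d[0]); u=d/np.linalg.norm(d)
m=w.mean(0)[:2]; o=m+u*.0175; print("tacho origin",o.round(4),"yaw",yaw.round(4),"grip",(o-u*.012).round(4))
save("top","bat.png",(245,115,295,170),10)
s=state(); q=s["tool_rot"]; M=R.from_quat([q[1],q[2],q[3],q[0]]).as_matrix(); print(s["time"],s["tool_pos"],np.degrees(np.arctan2(M[1,1],M[0,1])))
```

```text
[[ 0.5201 -0.2355  0.054 ]
 [ 0.5386 -0.3479  0.054 ]
 [ 0.5146 -0.351   0.054 ]
 [ 0.4954 -0.2374  0.054 ]] 0.11390048660372819 0.024803438789730733
tacho origin [ 0.52   -0.3102] yaw -1.406 grip [ 0.5181 -0.2984]
1.15 [ 0.20596062 -0.59007227  0.23131773] -70.76061181903317
```

View pics/bat.png

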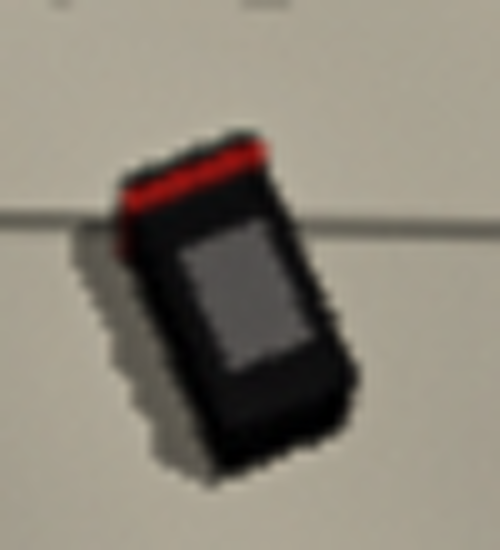

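The battery's top face is at crop (120,185) to (350,400), with the red band at the top and yaw about 0.41. Now the approach to the tacho.

Request:
play_rows:
  linear:
    - [0.039,0.0365,0]
    - [0.039,0.0365,0]
    - [0.039,0.0365,0]
    - [0.039,0.0365,0]
    - [0.039,0.0365,0]
    - [0.039,0.0365,0]
    - [0.039,0.0365,0]
    - [0.039,0.0365,0]
  turn: [10,10,10,10,10,10,10,10]
  hand: 0.06

```text
time: 2.15
tool_pos: [0.5191, -0.2968, 0.2316]
tool_rot: [0.0, 0.646, 0.764, -0.0]
contact_force: [0.3, 0.3, 0.4]
gripper_width: 0.704
grasp_force: 0.0
```

Request:
play_rows:
  linear:
    - [0,0,0]
    - [0,0,0]
  turn: [0,0]

```text
time: 2.4
tool_pos: [0.5177, -0.2983, 0.2312]
tool_rot: [-0.0, 0.648, 0.762, -0.0]
contact_force: [-0.6, -0.5, 0.7]
gripper_width: 0.707
grasp_force: 0.0
```

Request:
play_rows:
  linear:
    - [0,0,-0.05]
    - [0,0,-0.05]
    - [0,0,-0.05]
    - [0,0,-0.034]
    - [0,0,-0.02]
    - [0,0,0]
  turn: [0,0,0,0,0,0]

```text
time: 3.15
tool_pos: [0.5166, -0.2983, 0.026]
tool_rot: [-0.001, 0.649, 0.761, -0.0]
contact_force: [0.6, -0.2, -1.0]
gripper_width: 0.703
grasp_force: 0.0
```

Request:
play_rows:
  linear:
    - [0,0,0]
    - [0,0,0]
    - [0,0,0]
    - [0,0,0]
    - [0,0,0]
    - [0,0,0]
  turn: [0,0,0,0,0,0]
  hand: 0.0

```text
time: 3.9
tool_pos: [0.5193, -0.2992, 0.0297]
tool_rot: [0.002, 0.648, 0.762, -0.0]
contact_force: [-0.8, -1.0, 6.4]
gripper_width: 0.29
grasp_force: 60.5
```

Request:
play_rows:
  linear:
    - [0,0,0.03]
    - [0,0,0.05]
    - [0,0.03,0.05]
    - [0.003,0.05,0]
    - [0.003,0.05,0]
    - [0.003,0.05,0]
    - [0.003,0.05,0]
    - [0.003,0.05,0]
  turn: [0,0,0,-1,-1,-1,-1,0]

```text
time: 4.9
tool_pos: [0.5323, -0.0162, 0.1568]
tool_rot: [-0.0, 0.674, 0.739, -0.0]
contact_force: [0.8, 0.1, -2.9]
gripper_width: 0.293
grasp_force: 59.6
```

Request:
play_rows:
  linear:
    - [0.003,0.05,0]
    - [0.003,0.05,0]
    - [0.003,0.05,0]
    - [0.003,0.05,0]
    - [0.003,0.05,0]
    - [0.003,0.05,0]
    - [0,0.02,0]
    - [0,0,0]
  turn: [0,0,0,0,0,0,0,0]

```text
time: 5.9
tool_pos: [0.5502, 0.3027, 0.1566]
tool_rot: [-0.0, 0.673, 0.739, -0.001]
contact_force: [0.1, -0.0, -1.5]
gripper_width: 0.297
grasp_force: 59.6
```

Run:
```python
from h import *
a=grab_frame("top")[130:290,50:220]; b=grab_frame("scene")[130:330,250:450]
H=480
cv2.imwrite("pics/held.png",np.hstack([cv2.resize(a,(400,H*400//425)),cv2.resize(b,(400,451))])[:,:,::-1])
s=state(); print(s["time"],s["tool_pos"],s["grasp_force"],s["gripper_width"])
```

```text
6.0 [0.55065183 0.30104715 0.15677787] 59.58236575126648 0.2940445654832254
```

View pics/held.png

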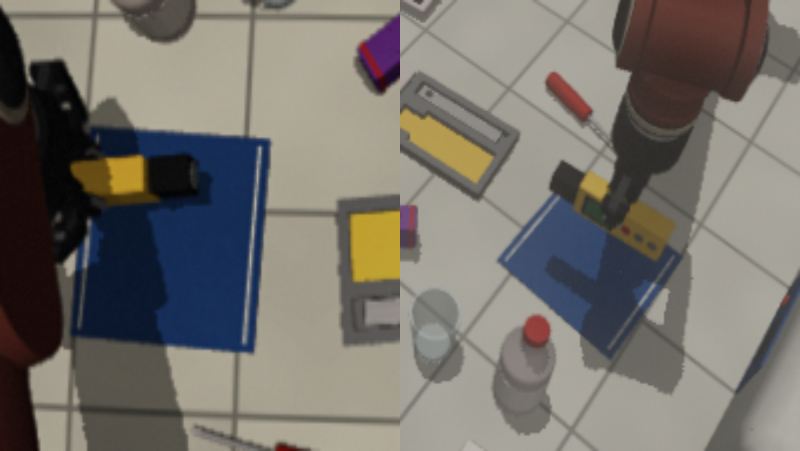

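The tacho is held level with its screen toward +x, over the mat. Lowering it to stand there.

Request:
play_rows:
  linear:
    - [0,0,-0.05]
    - [0,0,-0.045]
    - [0,0,-0.02]
    - [0,0,-0.008]
    - [0,0,-0.002]
    - [0,0,0]
  turn: [0,0,0,0,0,0]

```text
time: 6.75
tool_pos: [0.5523, 0.3024, 0.0343]
tool_rot: [0.001, 0.674, 0.739, 0.001]
contact_force: [-0.1, -0.4, -2.2]
gripper_width: 0.29
grasp_force: 59.6
```

Request:
play_rows:
  linear:
    - [0,0,-0.001]
    - [0,0,-0.001]
    - [0,0,0]
  turn: [0,0,0]

```text
time: 7.12
tool_pos: [0.5509, 0.302, 0.0304]
tool_rot: [0.0, 0.674, 0.739, 0.0]
contact_force: [-0.0, 0.4, -2.0]
gripper_width: 0.292
grasp_force: 59.6
```

Request:
play_rows:
  linear:
    - [0,0,-0.001]
    - [0,0,-0.001]
    - [0,0,0]
    - [0,0,0]
  turn: [0,0,0,0]

```text
time: 7.62
tool_pos: [0.5511, 0.3021, 0.0298]
tool_rot: [-0.0, 0.674, 0.739, -0.0]
contact_force: [-4.3, -1.6, 6.7]
gripper_width: 0.295
grasp_force: 60.7
```

Request:
play_rows:
  linear:
    - [0,0,-0.001]
    - [0,0,-0.001]
    - [0,0,0]
    - [0,0,0]
  turn: [0,0,0,0]

```text
time: 8.12
tool_pos: [0.5511, 0.3021, 0.0297]
tool_rot: [-0.0, 0.674, 0.739, -0.001]
contact_force: [-9.0, -4.2, 15.4]
gripper_width: 0.291
grasp_force: 62.1
```

Request:
play_rows:
  linear:
    - [0,0,0.002]
    - [0,0,0.001]
    - [0,0,0]
  turn: [0,0,0]

```text
time: 8.5
tool_pos: [0.5514, 0.3022, 0.0297]
tool_rot: [0.0, 0.674, 0.739, 0.001]
contact_force: [-1.4, 1.0, 3.1]
gripper_width: 0.29
grasp_force: 60.4
```

Request:
play_rows:
  linear:
    - [0,0,0]
    - [0,0,0]
    - [0,0,0]
    - [0,0,0]
    - [0,0,0.003]
    - [0,0,0.003]
    - [0,0,0]
  turn: [0,0,0,0,0,0,0]
  hand: 0.085

```text
time: 9.38
tool_pos: [0.5513, 0.3021, 0.0359]
tool_rot: [0.0, 0.674, 0.739, 0.0]
contact_force: [0.3, -0.1, 0.7]
gripper_width: 0.992
grasp_force: 0.0
```

Run:
```python
from h import *
a=grab_frame("top")[130:290,50:220]; b=grab_frame("scene")[180:300,310:430]
cv2.imwrite("pics/stand.png",np.hstack([cv2.resize(a,(400,451)),cv2.resize(b,(400,451))])[:,:,::-1])
```

```text
(no output)
```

View pics/stand.png

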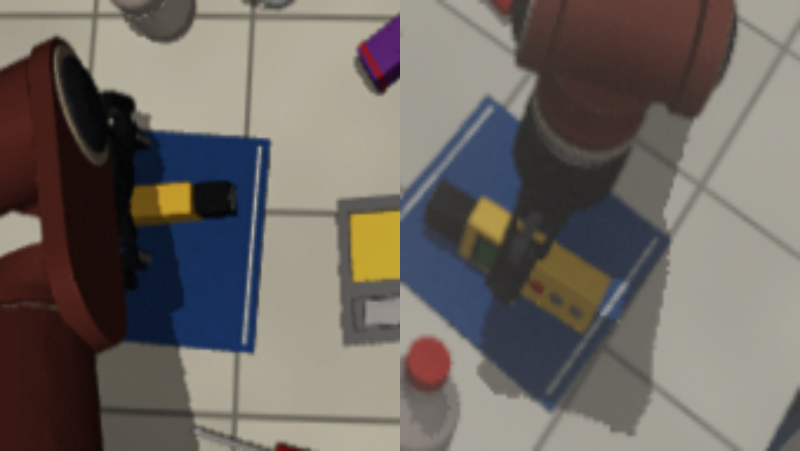

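The tacho stands on the mat, released and between the open fingers, screen toward +x. Now I'll push its top slowly toward −x.

Request:
play_rows:
  linear:
    - [-0.008,-0.001,0]
    - [-0.008,-0.001,0]
    - [-0.006,0,0]
    - [-0.004,0,0]
    - [-0.004,0,0]
    - [-0.003,0,0]
    - [-0.003,0,0]
    - [-0.003,0,0]
  turn: [0,0,0,0,0,0,0,0]

```text
time: 10.48
tool_pos: [0.512, 0.3, 0.0355]
tool_rot: [0.0, 0.674, 0.739, 0.0]
contact_force: [1.5, 0.3, 1.0]
gripper_width: 1.001
grasp_force: 0.4
```

Request:
play_rows:
  linear:
    - [-0.003,0,0]
    - [-0.003,0,0]
    - [-0.003,0,0]
    - [-0.003,0,0]
    - [0,0,0]
  turn: [0,0,0,0,0]

```text
time: 11.1
tool_pos: [0.4995, 0.2999, 0.0351]
tool_rot: [-0.0, 0.674, 0.739, -0.0]
contact_force: [-0.3, -0.4, -0.5]
gripper_width: 0.991
grasp_force: 0.0
```

Run:
```python
from h import *
a=grab_frame("top")[130:290,50:220]; b=grab_frame("scene")[180:300,310:430]
cv2.imwrite("pics/push.png",np.hstack([cv2.resize(a,(400,451)),cv2.resize(b,(400,451))])[:,:,::-1])
```

```text
(no output)
```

View pics/push.png

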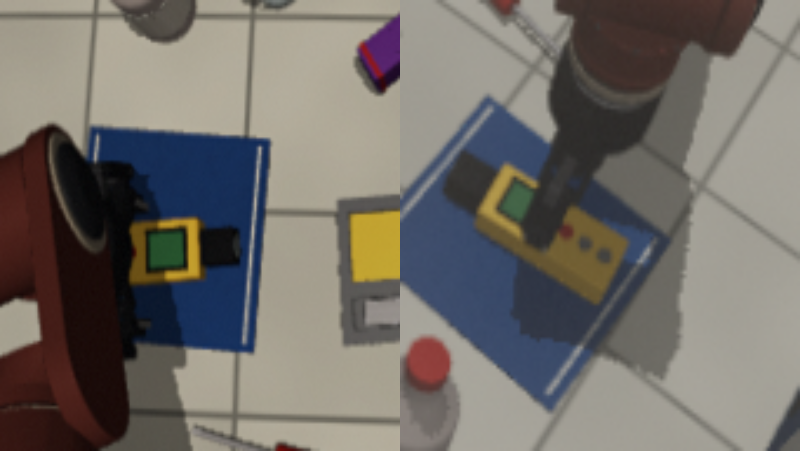

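The tacho has fallen flat, screen up, on the mat between the fingers and not gripped. I'll centre over it, descend and regrasp.

Request:
play_rows:
  linear:
    - [0.006,0,0]
    - [0.006,0,0]
    - [0,0,0]
    - [0,0,-0.008]
    - [0,0,-0.008]
    - [0,0,-0.007]
    - [0,0,0]
  turn: [0,0,0,0,0,0,0]

```text
time: 12.08
tool_pos: [0.511, 0.2996, 0.0111]
tool_rot: [-0.0, 0.674, 0.739, -0.001]
contact_force: [-0.4, 0.8, 0.1]
gripper_width: 0.995
grasp_force: 0.0
```

Request:
play_rows:
  linear:
    - [0,0,0]
    - [0,0,0]
    - [0,0,0]
    - [0,0,0]
    - [0,0,0]
  turn: [0,0,0,0,0]
  hand: 0.03

```text
time: 12.7
tool_pos: [0.5127, 0.3002, 0.0131]
tool_rot: [0.0, 0.674, 0.739, 0.001]
contact_force: [0.4, -0.2, 3.6]
gripper_width: 0.566
grasp_force: 65.7
```

Request:
play_rows:
  linear:
    - [0,0,0.02]
    - [0,0,0.04]
    - [0.002,-0.03,0.02]
    - [0.004,-0.05,0]
    - [0.004,-0.05,0]
    - [0.004,-0.05,0]
    - [0.003,-0.05,0]
    - [0,-0.034,0]
  turn: [0,0,0,0,0,0,0,0]

```text
time: 13.7
tool_pos: [0.5282, 0.034, 0.0925]
tool_rot: [-0.0, 0.675, 0.738, -0.0]
contact_force: [-0.1, -0.2, -2.3]
gripper_width: 0.56
grasp_force: 65.0
```

Request:
play_rows:
  linear:
    - [0,0,0]
    - [0,0,-0.03]
    - [0,0,0]
    - [0,0,0]
  turn: [0,0,0,0]

```text
time: 14.2
tool_pos: [0.5289, 0.0366, 0.0628]
tool_rot: [-0.0, 0.674, 0.739, 0.0]
contact_force: [0.9, 0.1, -1.5]
gripper_width: 0.571
grasp_force: 64.9
```

Run:
```python
from h import *
save("top","over.png",(180,175,310,255),6); print(state()["tool_pos"])
save("scene","over_s.png",(200,130,330,230),6)
```

```text
[0.52947193 0.03650025 0.06336733]
```

View pics/over.png

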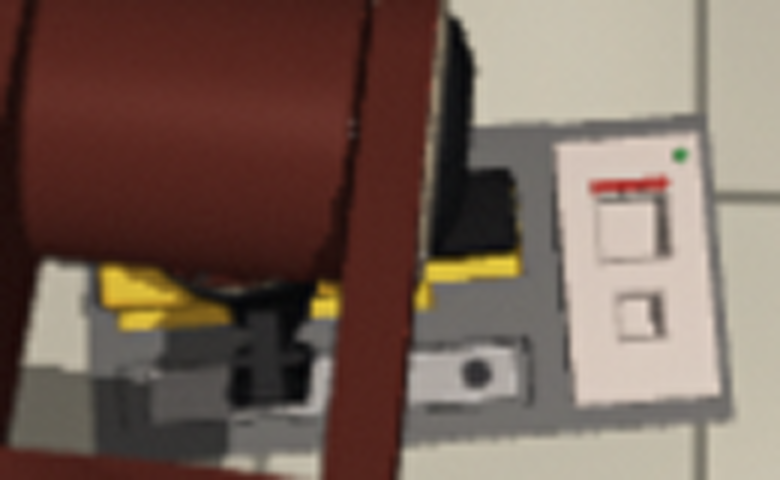

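The tacho hangs over the recess. Its nose tip corners are at crop (513,170) and (519,247), and a yellow floor sliver shows below. I'll compare these with the prediction.

Run:
```python
from h import *
s=state();t=s["tool_pos"]; yaw=-1.479; r=R.from_euler('z',yaw).as_matrix()
zb=t[2]-.0131+.004
o=np.array([t[0],t[1],zb])+r@[.012,0,0]
for P in([.075,.015,.026],[.075,-.015,.026],[.04,-.025,.026],[-.075,-.025,.026]):
    print(P,((w2px("top",[o+r@P])[0]+.4-[180,175])*6).round(0))
w=px2w("top",np.array([(513,170),(519,247)])/6+[180,175]-.4,zb+.026); print(w, "tip mid minus pred",(w.mean(0)-(o+r@[.075,0,.026])).round(4))
rec=np.array([.5304,.0235]); print("target grip",rec-(r@[.012,0,0])[:2], t)
```

```text
[0.075, 0.015, 0.026] [510. 164.]
[0.075, -0.015, 0.026] [517. 248.]
[0.04, -0.025, 0.026] [421. 283.]
[-0.075, -0.025, 0.026] [ 98. 306.]
[[ 0.55060463 -0.04980575  0.08049428]
 [ 0.52303941 -0.05232844  0.08049428]] tip mid minus pred [-0.0009 -0.0008  0.    ]
target grip [0.52929999 0.03544948] [0.52972018 0.03638763 0.06359428]
```

View pics/over_s.png

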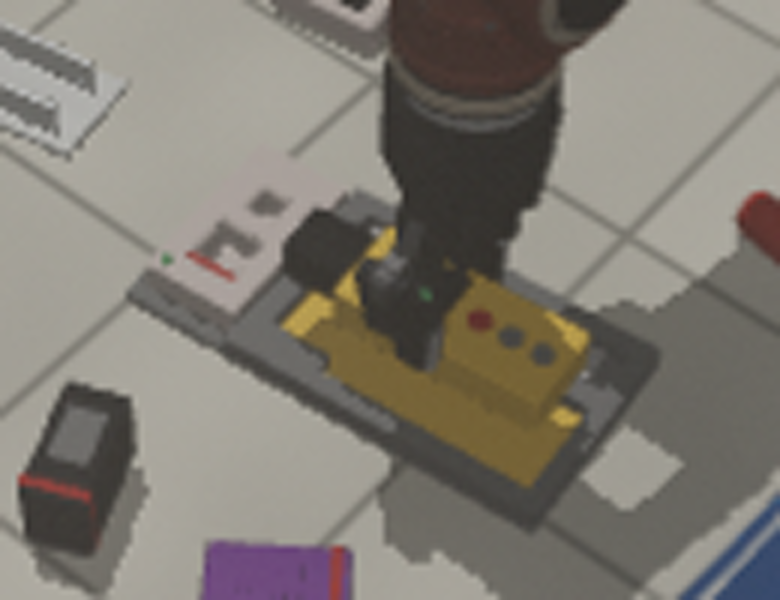

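The prediction agrees to 1 mm, so I'll lower it.

Request:
play_rows:
  linear:
    - [0,0,-0.015]
    - [0,0,-0.015]
    - [0,0,-0.008]
    - [0,0,-0.005]
    - [0,0,-0.003]
    - [0,0,0]
  turn: [0,0,0,0,0,0]

```text
time: 15.05
tool_pos: [0.529, 0.0359, 0.0163]
tool_rot: [0.0, 0.674, 0.739, 0.0]
contact_force: [-1.1, -0.8, -1.5]
gripper_width: 0.565
grasp_force: 65.0
```

Request:
play_rows:
  linear:
    - [0,0,-0.001]
    - [0,0,-0.001]
    - [0,0,0]
    - [0,0,0]
  turn: [0,0,0,0]

```text
time: 15.55
tool_pos: [0.5294, 0.0359, 0.0151]
tool_rot: [0.0, 0.674, 0.739, 0.0]
contact_force: [-3.0, 0.4, 5.3]
gripper_width: 0.567
grasp_force: 65.9
```

Request:
play_rows:
  linear:
    - [0,0,0]
    - [0,0,0]
    - [0,0,0]
    - [0,0,0.02]
    - [0,0,0.05]
    - [0,0,0.06]
    - [0,0,0]
  turn: [0,0,0,0,0,0,0]
  hand: 0.07

```text
time: 16.42
tool_pos: [0.5331, 0.0357, 0.151]
tool_rot: [0.005, 0.674, 0.739, 0.004]
contact_force: [0.7, 0.1, 0.2]
gripper_width: 0.821
grasp_force: 0.0
```

Run:
```python
from h import *
c=np.array([(178,250),(262,217),(316,337),(232,370)])/10+[245,115]-.45
w=px2w("top",c,.059); d=w[0]+w[1]-w[2]-w[3]; print("label",w.mean(0).round(4),"yaw",np.arctan2(d[1],d[0]))
c=np.array([(120,190),(262,138)])/10+[245,115]-.45
w=px2w("top",c,.059); m=w.mean(0); d=w[0]-w[1]; yw=np.arctan2(d[1],d[0])-np.pi/2; print("end",w.round(4),np.linalg.norm(d),yw,"centre",m[:2]-.033*np.array([np.cos(.40),np.sin(.40)]))
print(state()["time"],state()["tool_pos"])
```

```text
label [ 0.6877 -0.0581  0.059 ] yaw 0.42263737434762705
end [[ 0.7114 -0.0291  0.059 ]
 [ 0.7244 -0.0611  0.059 ]] 0.034584254570929694 0.3853567208773798 centre [ 0.68745865 -0.0579323 ]
16.425 [0.53310414 0.03565549 0.15103389]
```

Request:
play_rows:
  linear:
    - [0.0195,-0.0116,0]
    - [0.0195,-0.0116,0]
    - [0.0195,-0.0116,0]
    - [0.0195,-0.0116,0]
    - [0.0195,-0.0116,0]
    - [0.0195,-0.0116,0]
    - [0.0195,-0.0116,0]
    - [0.0195,-0.0116,0]
  turn: [-9,-9,-9,-9,-9,-9,-9,-9.4]

```text
time: 17.42
tool_pos: [0.6849, -0.0572, 0.1425]
tool_rot: [-0.0, 0.981, 0.195, -0.001]
contact_force: [0.8, 0.3, -0.1]
gripper_width: 0.822
grasp_force: 0.0
```

Request:
play_rows:
  linear:
    - [0,0,0]
    - [0,0,0]
    - [0,0,0]
  turn: [0,0,0]

```text
time: 17.8
tool_pos: [0.6842, -0.0563, 0.1439]
tool_rot: [-0.0, 0.98, 0.199, -0.0]
contact_force: [0.4, 0.3, 1.2]
gripper_width: 0.819
grasp_force: 0.0
```

Request:
play_rows:
  linear:
    - [0.0038,-0.0012,-0.03]
    - [0,0,-0.04]
    - [0,0,-0.03]
    - [0,0,-0.016]
    - [0,0,0]
    - [0,0,0]
  turn: [0,0,0,0,0,0]

```text
time: 18.55
tool_pos: [0.6899, -0.0582, 0.0302]
tool_rot: [0.001, 0.98, 0.198, 0.001]
contact_force: [0.4, -0.3, 0.1]
gripper_width: 0.822
grasp_force: 0.0
```

Request:
play_rows:
  linear:
    - [0,0,0]
    - [0,0,0]
    - [0,0,0]
    - [0,0,0]
    - [0,0,0]
    - [0,0,0]
  turn: [0,0,0,0,0,0]
  hand: 0.0

```text
time: 19.3
tool_pos: [0.6895, -0.0579, 0.0297]
tool_rot: [0.0, 0.98, 0.198, 0.001]
contact_force: [-1.3, 1.2, 5.2]
gripper_width: 0.387
grasp_force: 59.3
```

Request:
play_rows:
  linear:
    - [0,0,0.02]
    - [0,0,0.04]
    - [-0.02,0,0.02]
    - [-0.02,0,0]
    - [0,0,0]
    - [0,0,0]
  turn: [0,0,0,0,0,0]

```text
time: 20.05
tool_pos: [0.6489, -0.0582, 0.1082]
tool_rot: [0.0, 0.98, 0.198, 0.0]
contact_force: [0.0, 0.4, -1.1]
gripper_width: 0.391
grasp_force: 59.5
```

Request:
play_rows:
  linear:
    - [-0.02,-0.007,0]
    - [-0.026,-0.009,0]
    - [-0.026,-0.009,0]
    - [-0.026,-0.009,0]
    - [-0.0277,-0.0074,-0.01]
    - [0,0,-0.01]
    - [0,0,0]
    - [0,0,0]
  turn: [-4,-4,-4,-4,-1.9,0,0,0]

```text
time: 21.05
tool_pos: [0.5241, -0.0995, 0.0887]
tool_rot: [0.0, 0.999, 0.043, 0.0]
contact_force: [0.3, -0.8, -1.2]
gripper_width: 0.392
grasp_force: 59.6
```

Run:
```python
from h import *
s=state(); t=s["tool_pos"]; q=s["tool_rot"]; M=R.from_quat([q[1],q[2],q[3],q[0]]).as_matrix(); print(s["time"],t,np.degrees(np.arctan2(M[1,1],M[0,1])))
for cn in("scene","top"):
    grab_frame(cn)
    for g in trace(cn,"battery"):
        qv=px2w(cn,[g["location"]],t[2])[0]
        if np.hypot(*(qv-t)[:2])<.06: print(cn,round(g["p"],2),g["region"].sum(),fit(cn,g["region"],"battery",[t[0],t[1],.088],t[2]-.0297))
    for g in trace(cn,"tacho")[:2]:
        qv=px2w(cn,[g["location"]],.02)[0]; print(cn,"tacho",round(g["p"],2),qv.round(3),g["region"].sum(),*fit(cn,g["region"],"tacho_flat",[.5304,.0235,-1.48],.006))
```

```text
21.05 [ 0.52414746 -0.09949234  0.08870067] -85.02864900232028
scene 0.84 241 (array([ 0.53149409, -0.10796369,  0.72126281]), np.float64(0.5187047433081117))
scene tacho 0.83 [0.527 0.038 0.02 ] 876 [ 0.52982552  0.0261431  -1.45223674] 0.05900707314889426
top tacho 0.8 [0.528 0.039 0.02 ] 1279 [ 0.53089173  0.02399391 -1.48354053] 0.1228349353815021
```

The tacho sits right in the recess. Now I'll plug in the battery in small steps, watching the force.

Request:
play_rows:
  linear:
    - [-0.0008,0,-0.012]
    - [0,0,-0.012]
    - [0,0,-0.009]
    - [0,0,0]
    - [0,0,-0.002]
    - [0,0,-0.002]
    - [0,0,0]
  turn: [0,0,0,0,0,0,0]

```text
time: 22.22
tool_pos: [0.5228, -0.0996, 0.0533]
tool_rot: [0.0, 0.999, 0.043, 0.0]
contact_force: [-5.6, 0.9, 6.7]
gripper_width: 0.389
grasp_force: 60.8
```

Request:
play_rows:
  linear:
    - [0,0,-0.001]
    - [0,0,-0.001]
    - [0,0,-0.001]
    - [0,0,0]
  turn: [0,0,0,0]

```text
time: 22.72
tool_pos: [0.5223, -0.1, 0.0504]
tool_rot: [0.0, 0.999, 0.043, -0.001]
contact_force: [-6.7, -0.5, 8.4]
gripper_width: 0.388
grasp_force: 60.3
```

Request:
play_rows:
  linear:
    - [-0.001,0,0]
    - [-0.0005,0,-0.001]
    - [0,0,-0.001]
    - [0,0,0]
  turn: [0,0,0,0]

```text
time: 23.22
tool_pos: [0.5222, -0.1, 0.0504]
tool_rot: [0.001, 0.999, 0.043, 0.001]
contact_force: [-8.9, 2.7, 17.1]
gripper_width: 0.39
grasp_force: 61.6
```

Request:
play_rows:
  linear:
    - [0,0,-0.002]
    - [0,0,-0.002]
    - [0,0,0]
    - [0,0,0]
  turn: [0,0,0,0]

```text
time: 23.72
tool_pos: [0.5225, -0.0998, 0.0499]
tool_rot: [0.0, 0.999, 0.044, -0.0]
contact_force: [-19.1, 5.7, 38.1]
gripper_width: 0.392
grasp_force: 60.3
```

Request:
play_rows:
  linear:
    - [0,0,0.002]
    - [0,0,0.001]
    - [0,0,0]
  turn: [0,0,0]

```text
time: 24.1
tool_pos: [0.5223, -0.0997, 0.05]
tool_rot: [0.0, 0.999, 0.043, 0.001]
contact_force: [-8.8, 2.8, 20.5]
gripper_width: 0.392
grasp_force: 58.0
```

Run:
```python
from h import *
def red(im):
    h=cv2.cvtColor(im,cv2.COLOR_RGB2HSV); return ((h[...,0]<8)|(h[...,0]>172))&(h[...,1]>120)&(h[...,2]>60)
s=state(); print({k:np.round(s[k],4).tolist() for k in("tool_pos","contact_force","ft_torque","gripper_width")})
old=cv2.imread("pics/scene0.png")[:,:,::-1]; old=cv2.resize(old,(512,384),interpolation=cv2.INTER_AREA)
new=grab_frame("scene"); t=s["tool_pos"]
for nm,im,p,z in(("old",old,[.6877,-.058,.40],0),("new",new,[t[0],t[1],.088],t[2]-.0297)):
    r=R.from_euler('z',p[2]).as_matrix(); m=red(im)
    c=w2px("scene",[np.array([p[0],p[1],z])+r@[.033,0,.05]])[0]
    n,l,st,ce=cv2.connectedComponentsWithStats(m.astype(np.uint8),connectivity=8)
    for i in range(1,n):
        if st[i,4]>3 and np.hypot(*(ce[i]-c))<45: print(nm,c.round(1),st[i].tolist(),ce[i].round(1))
    # visible top-edge corners predicted
    print(w2px("scene",[np.array([p[0],p[1],z])+r@v for v in([.033,.017,.059],[.033,-.017,.059],[.033,-.017,.04])]).round(1).tolist())
top=grab_frame("top")
n,l,st,ce=cv2.connectedComponentsWithStats(red(top).astype(np.uint8),connectivity=8)
c=w2px("top",[[t[0]+.03,t[1],t[2]+.03]])[0]
print(c,[ (st[i].tolist(),ce[i].round(1).tolist()) for i in range(1,n) if st[i,4]>3 and np.hypot(*(ce[i]-c))<40])
```

```text
{'tool_pos': [0.5223, -0.0997, 0.05], 'contact_force': [-8.8175, 2.8416, 20.4619], 'ft_torque': [0.6581, 1.7097, 0.1437], 'gripper_width': 0.3918}
old [207.9 213.1] [204, 209, 11, 5, 17] [209.1 210.9]
old [207.9 213.1] [190, 233, 11, 9, 24] [195.1 236.8]
[[213.5, 213.0], [201.8, 209.8], [202.5, 213.5]]
[[237.8, 164.7], [228.4, 159.5], [228.7, 163.7]]
[288.33850723 202.58811804] [([276, 172, 61, 57, 2320], [306.4, 200.1])]
```

Run:
```python
from h import *
s=state(); t=s["tool_pos"]
im=grab_frame("scene").astype(int); rd=im[...,0]-np.maximum(im[...,1],im[...,2])
print("red px"); print(rd[150:185,215:255][::2, ::2])
print("lum"); print(im.sum(2)[150:190:2,215:255:2]//3)
```

```text
red px
[[  1   3   2   4   3   2   2   2   2   2   3   2   2   1   1   1   2   2
    2   2]
 [  2   3   3   2   2   3   4   2   2   2   2   2   3   1   2   2   1   2
    3   2]
 [  3   2   3   4   2   2   2   2   2   2   1   2   2   1   2   2   1   1
    2   0]
 [  3   3   3   3   3   3   2   3   1   2   2   1   1   0   2   1   2   1
    2   2]
 [  4   3   2   3   2   4   2   4   6   2   2   1   1   1   1   3   2   2
    3   3]
 [  3   3   3   2   2   2   3  11  28  26   5   2   2   2   1   1   2   3
    4   9]
 [  3   4   3   3   2   3   3   2   0   2  27  27   4   2   2   0   3   4
    8   8]
 [  2   2   2   4   3   3   3   2   2   1   2   3  30   2   2   1   3   6
    6   7]
 [  3   3   3   3   4   2   4   2   2   1   3   3  28   2   3   1   6   6
    6   6]
 [  3   3   2   3   3   2   3   5   2   2   1   2  20   3   2   6   6   6
    6   2]
 [  2   3   3   2   3   3   5   8   3   2   2   1  20   1   6   6   6   6
    1   1]
 [  3   3   3   3   3   5 -23   8  32  13   3   2  12   4   5   6   6   3
    1   1]
 [  3   4   4   3   4   7   2   8   6  15  36   6  12   6   5   6   3   1
[... 1442 characters left out ...]
 102  77
   69  69]
 [157 158 158 157 154 142 140 159 104  92  70  67  84 104 103 102  80  72
   66  62]
 [157 157 158 158 103  95  99 103 104 104 104  92  95 104 102  82  71  68
   52  48]
 [157 158 156 114 105 100  93  96  97 104 104 104 103 102  86  71  71  62
   49  50]
 [157 158 148 112  80 103 102  88  95  93  99 104 103  88  71  71  53  49
   49  50]
 [158 141 131 159 161  94  93 103  73  88  94  95  92  72  71  71  53  51
   50  48]
 [136 137 160 161 161 161 158  95  93  77  74  92  71  72  71  71  62  49
   49  49]
 [142 160 159 161 161 162 162 163 140  83  99  71  72  71  71  72  72  64
   53  49]
 [159 160 161 161 161 162 163 162 163 163 139  70  67  72  72  72  71  70
   71  63]]
```

Run:
```python
from h import *
t=state()["tool_pos"]; r=R.from_euler('z',.088).as_matrix(); z=t[2]-.0297
bias=np.array([.001,.0023,0])
f=lambda v,d=(0,0):w2px("scene",[np.array([t[0]+d[0],t[1]+d[1],z])+bias+r@v])[0].round(2).tolist()
for n,v in(("TL",[.033,-.017,.059]),("BL",[.033,-.017,.014]),("BR",[.033,.017,.014]),("TR",[.033,.017,.059])): print(n,f(v),f(v,(.002,0)),f(v,(0,.002)))
im=grab_frame("scene").astype(int); L=im.sum(2)//3; np.set_printoptions(linewidth=200)
print("cols 226-245 rows 160-182"); print(L[160:183,226:246])
print((im[...,0]-im[...,1])[170:183,226:246])
```

```text
TL [228.76, 160.09] [228.31, 160.49] [229.27, 160.43]
BL [229.32, 169.73] [228.87, 170.12] [229.81, 170.07]
BR [238.4, 174.88] [237.96, 175.28] [238.9, 175.22]
TR [238.13, 165.3] [237.68, 165.71] [238.65, 165.65]
cols 226-245 rows 160-182
[[159 158 154  72  56  61  65  60  55  52  49  49  52  47  49  50  53  73  79  61]
 [159 158 155  69  50  52  53  61  65  60  54  51  49  50  50  49  54  75  80  60]
 [158 157 154  68  52  52  52  51  55  60  64  61  54  50  50  48  52  73  79  62]
 [159 158 153  72  53  51  52  51  53  53  54  62  64  59  50  49  52  73  80  61]
 [158 158 154  97  52  50  51  52  50  49  51  50  54  60  51  48  51  74  80  60]
 [157 157 154  95  53  52  51  51  51  51  50  50  51  60  51  50  52  72  81  63]
 [158 157 154  98  52  52  49  52  51  49  52  52  52  59  50  49  49  59  89  70]
 [158 158 155 125  52  53  52  51  52  52  52  51  51  60  52  49  50  51  55  77]
 [158 158 155 114  52  52  52  52  50  50  50  51  51  57  51  49  50  55  78 103]
 [158 158 158 130  60  50  53  52  52  53  51  49  52  56  51  51  55  79 104 104]
 [157 159 160 156 105  65  53  
[... 1428 characters left out ...]
 8   5  11   6   6   5   7   6   6]
 [  6   7   8   9   6   6   6   6   8  17  31  36  22   6   6   6   7   6   6   7]
 [  6   5   7   6   5   5   6   6   6   6   6  17  28  15   6   7   6   6   7   4]
 [  5   6   5   5   5   7   6   6   6   6   6   7   7   6   6   7   6   5   5   2]
 [  3   3   5   4   4   5   6   6   5   5   6   5   7   7   6   5   5   4   2   2]
 [  1   2   3   6   5   4   5   6   7   7   6   6   6   7   6   6   4   2   1   1]
 [  2   1   0   2   4   6   5   5   6   6   5   6   6   6   6   5   3   1   2   1]
 [  1   0   2   2   2   4   6   5   5   5   6   7   5   7   5   2   2   1   0   2]
 [  2   2   1   1   1   2   3   3   5   4   5   5   6   5   3   2   2   2   1   1]]
```

Edge comparison puts the battery centre at the TCP, about 1 mm too far in +x for the holes. I'll lift, re-aim and retry.

Request:
play_rows:
  linear:
    - [0,0,0.004]
    - [0,0,0.003]
    - [0,0,0]
    - [0,0,0]
  turn: [0,0,0,0]

```text
time: 24.8
tool_pos: [0.5205, -0.0994, 0.0518]
tool_rot: [-0.0, 0.999, 0.043, -0.0]
contact_force: [-1.1, 1.4, -1.0]
gripper_width: 0.388
grasp_force: 59.3
```

Request:
play_rows:
  linear:
    - [0.0003,0,0]
    - [0,0,-0.001]
    - [0,0,-0.001]
    - [0,0,-0.001]
    - [0,0,-0.001]
    - [0,0,0]
  turn: [0,0,0,0,0,0]

```text
time: 25.55
tool_pos: [0.5213, -0.0995, 0.05]
tool_rot: [-0.0, 0.999, 0.043, -0.0]
contact_force: [-5.9, 2.2, 9.1]
gripper_width: 0.391
grasp_force: 60.7
```

Request:
play_rows:
  linear:
    - [0,0,0.002]
    - [0,0,0]
    - [-0.002,0,0]
    - [-0.002,0,0]
    - [0,0,0]
    - [0,0,0]
  turn: [0,0,0,0,0,0]

```text
time: 26.3
tool_pos: [0.5171, -0.0994, 0.0502]
tool_rot: [-0.0, 0.999, 0.043, 0.0]
contact_force: [2.7, 0.8, -2.9]
gripper_width: 0.39
grasp_force: 59.5
```

Request:
play_rows:
  linear:
    - [0.002,0,0]
    - [0.002,0,0]
    - [0.002,0,0]
    - [0.002,0,0]
    - [0,0,0]
    - [0,0,0]
  turn: [0,0,0,0,0,0]

```text
time: 27.05
tool_pos: [0.5215, -0.0995, 0.0491]
tool_rot: [-0.0, 0.999, 0.043, -0.005]
contact_force: [-9.0, -1.2, 2.9]
gripper_width: 0.387
grasp_force: 61.0
```

Request:
play_rows:
  linear:
    - [-0.003,0,0.001]
    - [-0.0028,0,0]
    - [0,-0.002,0]
    - [0,-0.002,0]
    - [0,-0.001,0]
    - [0,0,0]
    - [0,0,0]
  turn: [0,0,0,0,0,0,0]

```text
time: 27.92
tool_pos: [0.5196, -0.1026, 0.0517]
tool_rot: [-0.002, 0.999, 0.043, 0.0]
contact_force: [-0.5, 7.5, 1.5]
gripper_width: 0.39
grasp_force: 61.7
```

Request:
play_rows:
  linear:
    - [0,0.002,0]
    - [0,0.002,0]
    - [0,0.002,0]
    - [0,0.002,0]
    - [0,0.002,0]
    - [0,0,0]
    - [0,0,0]
  turn: [0,0,0,0,0,0,0]

```text
time: 28.8
tool_pos: [0.5192, -0.096, 0.0513]
tool_rot: [0.002, 0.999, 0.043, -0.0]
contact_force: [-0.8, -5.1, -3.1]
gripper_width: 0.392
grasp_force: 60.1
```

The hole centre is at TCP about (0.519, −0.0993). Centring and inserting.

Request:
play_rows:
  linear:
    - [0,-0.0025,0]
    - [0,-0.0023,0]
    - [0,0,-0.001]
    - [0,0,-0.001]
    - [0,0,-0.001]
    - [0,0,-0.001]
    - [0,0,-0.001]
    - [0,0,0]
  turn: [0,0,0,0,0,0,0,0]

```text
time: 29.8
tool_pos: [0.5192, -0.0992, 0.0462]
tool_rot: [-0.0, 0.999, 0.043, -0.0]
contact_force: [-0.9, 0.2, -1.5]
gripper_width: 0.387
grasp_force: 60.8
```

Free at 0.0462; continuing down.

Request:
play_rows:
  linear:
    - [0,0,-0.002]
    - [0,0,-0.002]
    - [0,0,-0.001]
    - [0,0,-0.001]
    - [0,0,0]
    - [0,0,0]
  turn: [0,0,0,0,0,0]

```text
time: 30.55
tool_pos: [0.5193, -0.0993, 0.0404]
tool_rot: [0.0, 0.999, 0.043, 0.0]
contact_force: [0.5, 0.3, -2.0]
gripper_width: 0.389
grasp_force: 60.8
```

Request:
play_rows:
  linear:
    - [0,0,-0.001]
    - [0,0,-0.001]
    - [0,0,0]
    - [0,0,0]
  turn: [0,0,0,0]

```text
time: 31.05
tool_pos: [0.5195, -0.0993, 0.0398]
tool_rot: [-0.0, 0.999, 0.043, -0.0]
contact_force: [-4.4, 0.9, 8.6]
gripper_width: 0.39
grasp_force: 61.6
```

It's home at 0.0398 (expected 0.0397). Releasing and retreating.

Request:
play_rows:
  linear:
    - [0,0,0.001]
    - [0,0,0]
  turn: [0,0]

```text
time: 31.3
tool_pos: [0.5196, -0.0994, 0.0399]
tool_rot: [0.0, 0.999, 0.043, 0.0]
contact_force: [-1.6, 0.8, 3.0]
gripper_width: 0.393
grasp_force: 61.5
```

Request:
play_rows:
  linear:
    - [0,0,0]
    - [0,0,0]
    - [0,0,0]
    - [0,0,0]
    - [0,0,0.02]
    - [0,0,0.04]
    - [0,0,0.06]
    - [0,0,0.05]
  turn: [0,0,0,0,0,0,0,0]
  hand: 0.05

```text
time: 32.3
tool_pos: [0.5194, -0.0993, 0.2116]
tool_rot: [0.0, 0.999, 0.043, 0.001]
contact_force: [0.1, -0.5, -0.2]
gripper_width: 0.586
grasp_force: 0.0
```

Request:
play_rows:
  linear:
    - [-0.03,-0.05,0]
    - [-0.03,-0.06,0]
    - [-0.03,-0.06,0]
    - [-0.02,-0.06,0]
    - [0,-0.05,0]
    - [0,0,0]
  turn: [0,0,0,0,0,0]

```text
time: 33.05
tool_pos: [0.4127, -0.3731, 0.2091]
tool_rot: [-0.0, 0.999, 0.041, -0.0]
contact_force: [-0.2, -0.5, 0.5]
gripper_width: 0.59
grasp_force: 0.0
```

Run:
```python
from h import *
print(state()["time"],state()["tool_pos"])
for cn in("scene","top"):
    grab_frame(cn)
    for g in trace(cn,"battery"):
        q=px2w(cn,[g["location"]],.05)[0]
        if np.hypot(q[0]-.521,q[1]+.1)<.05: print(cn,round(g["p"],2),*fit(cn,g["region"],"battery",[.52,-.099,.088],.010))
    for g in trace(cn,"tacho")[:1]: print(cn,"tacho",*fit(cn,g["region"],"tacho_flat",[.5304,.0235,-1.48],.006))
```

```text
33.05 [ 0.41271592 -0.37307716  0.20905983]
scene 0.57 [ 0.52073853 -0.09773817  0.12068003] 0.07890237034761684
scene tacho [ 0.52886072  0.02581046 -1.49052417] 0.14471629359708485
top 0.63 [ 0.52117429 -0.09976655  0.07200893] 0.05638082625170143
top tacho [ 0.53030356  0.02424867 -1.47969923] 0.05002058752537946
```

Battery and tacho both check out in both cameras.

```bash
python3 -c "
from plant import *
print(job_done())"
```

```text
the job is handed in; nothing more can be done
None
```

I handed the job in at about 33 s of the 72 s. The tachometer was laid screen up and released on the mat, and now lies in its compartment. The battery is plugged fully home. Final camera fits put the tachometer within 1 mm (top camera) to 3 mm (scene camera) of the recess point and the battery within 1 to 2 mm of the socket centre, but no verdict was returned.

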